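Set the circuit-board holder to its width marker with the thumbwheel

ROBOT

A 6-joint arm with a two-finger parallel gripper is mounted at the origin on the work surface. World frame = base frame: x ahead of the robot, y to its left, z up, the work surface at z = 0. Lengths are in m, angles in rad, forces in N, time in s.
With the tool pointing down it reaches from about 0.35 to 0.8 m from the base axis. Payload 7.3 kg.
Tool frame: the origin (TCP) lies where the fingers leave the gripper's body, on its centre line; the fingertips stand 73 mm ahead of it and the grasp point (between the pads) lies 54 mm ahead of it (robot.nose_length is the distance from the TCP to the fingertips, in m); y points along the fingers, z is the direction in which the jaws open and shut, and the axes are right-handed (so a half turn about y gives the same grasp; the last joint's range is limited). The gripper opens to 85 mm and grips with 20 to 120 N. Pads are 22 mm wide; open, the fingers measure 114 mm over their backs; the gripper's body (76 mm by 85 mm) begins 54 mm behind the grasp point. The pads swing forward as they close: fully open they stand 13 mm farther back than shut.
Start: joints at [-1.478, 0.342, 1.524, -0, 1.275, -0.146], TCP at [0.124, -0.51, 0.304] pointing down, gripper open.
Joint ranges: [-2.53, 2.53], [-0.77, 2.02], [0.04, 2.7], [-1, 4.14], [0.28, 2.66], [-3.11, 3.11]. Speed limits (rad/s): [2.57, 2.57, 3.14, 3.14, 3.14, 3.14].

INTERFACE

Orientations are given as a rotation vector (axis times angle).
In Python, from workcell import robot gives the robot as it stands. The module is installed in compiled form; this text tells all that it offers.
- The arm moves only by the tool apply_moves, never from a script. Its argument "deltas" is a list that holds one entry, the list of rows, each a list of 5 numbers: the shift along the tool's x, y, z in m, then the turn about the tool's y in degrees, then the finger opening in m, from 0 to 0.0854. A call has 1 to 12 rows; each row is the pose to reach, as a shift and turn from the pose commanded when the call began, along the tool's axes at that moment; what a row does not reach only later rows make up. A row lasts 1/8 s, in which the tool goes at most 62.5 mm and 10.7 degrees, less where a joint would pass 70% of its speed; a pose out of reach is approached as far as the arm can. A call with a gripper value outside its range is refused whole. The fingers move at their own pace and stop on an object; "grip_force" is the grip in N (left out, the last holds). Time passes only in rows, so rows that repeat a pose let the fingers close. It gives the time, the measured TCP pose, the force and the opening at its end, in the units of the state.
- robot.sense(): the state, without advancing time (a new reading comes with each control period).
- robot.read_camera(name): name is "scene" or "side" or "wrist"; returns a dict with "pixels" (400x640x3 uint8, red, green, blue), "mtx" (3x3 intrinsics, pixels), "dist" ([k1, k2, p1, p2, k3] as OpenCV has them; the pictures are not rectified), "extrinsics" (4x4, takes a point from camera to world coordinates); the wrist camera has in their place "hand_eye" (4x4, takes a point from camera to tool coordinates, whose origin is the TCP and whose axes are the tool frame's). Camera axes: x right, y up, looking along -z (the intrinsics and any distortion apply to the point x, -y, -z); pixel columns grow to the right and rows downward; lengths in m; the calibration is good to about 2 mm. A picture is of the moment at which its call begins: read the wrist's pose just before it. There is no depth.
- robot.sign_off(): hands the job in, once; it reports no verdict.
The state is a dict: "time_s": time; "joint_pos": joint angles; "qd": joint speeds; "effort": joint torques, N m; "tcp_pos": TCP position; "tool_rot": TCP orientation; "force": force on the tool from outside, world axes, zero at the start; "moment": the same for the moment, N m; "opening": finger opening in m.
Only numpy, scipy, OpenCV 4.12 (cv2) and the standard library are available. Lean on these libraries where they do the work, as an engineer would, in place of code of your own. Each camera call takes 0.05 s, during which the arm holds its last target.

TASK

Set the circuit-board holder for the next board: with a fingertip on top of its knurled wheel, roll the wheel in light strokes until the sliding jaw has closed up so far that its yellow pointer stands level with the red marker on the scale. Move the jaw only by rolling the wheel: do not pinch the wheel or push the jaw, and leave the spool, jar and screwdriver where they are. Finish with the hand clear.

Things in the scene. Friction and masses are not known exactly. Their poses are not given: they have to be found in the camera images.
- holder: Circuit-board holder, fixed: dark base 150 x 310 mm, blue end blocks 44 mm high, rods and spindle along its y axis, fixed black jaw (62 mm high) at its -y end, knurled wheel at its +y end. Origin: on the bench, mid base, z up; at yaw 0 its x points away from the robot, y to the robot's left. White strip with ticks every 5 mm along y at x = 62 to 96 mm, top 38 mm above the bench.
- thumbwheel: Knurled bare-metal wheel, 40 mm in diameter over 28 straight ridges (1.5 mm high, four black), 18 mm wide, upright in a slot between blue blocks 44 mm high. Origin: its centre, 32 mm above the bench, fixed in place; its axes turn with it. Axle along the holder's y. Only the top 8 mm stands proud. Turns stiffly (about 1.3 N at the rim) and stays where it is left.
- wheel_top (a point): Highest point of the wheel's rim, middle of its width, 52 mm above the bench; fixed to the holder, axes parallel to the holder's. Drag a fingertip over it along the holder's x with a light press (3 to 15 N). Wheel top moving towards the holder's +x closes the jaw, towards -x opens it; 20 mm of drag without slip (1 rad) moves the jaw 3 mm.
- jaw: Sliding jaw: blue carriage 110 mm long in x, 26 mm in y, on the rods, with an upright black jaw plate (top 62 mm above the bench) and a yellow pointer reaching over the white strip. Origin: at the end of the pointer; axes parallel to the holder's. It slides along the holder's y and closes towards the holder's -y.
- pointer_tip (a point): End of the jaw's yellow pointer (middle of its 4 mm wide end), 43 mm above the bench, pointing to the holder's +x. Starts 8 to 18 mm on the holder's +y side of the marker tip.
- marker_tip (a point): Tip of the red marker on the white strip: a red block 16 x 14 mm with a 4 mm wide nib pointing to the holder's -x, towards the pointer. Fixed; axes parallel to the holder's. Done when the pointer tip has the same place along the holder's y as this tip; the two tips then face each other 1.5 mm apart.
- solder_spool: Bystander: loose spool of solder, white flanges, 60 mm in diameter, 48 mm high, standing on the bench left of the wheel. Origin: centre of its underside.
- flux_jar: Bystander: loose small jar with blue cap, 38 mm in diameter, 40 mm high, standing left of the wheel. Origin: centre of its underside.
- screwdriver: Bystander: loose screwdriver with orange handle, about 150 mm long, lying on the bench beyond the holder. Origin: under the tool.

How it is judged:
At the end, for the whole second after the job is handed in: The jaw's pointer is within 2 mm of the red marker along the scale and the jaw is at rest (y of pointer_tip in the frame of marker_tip between -0.002 and 0.002 m and linear speed of jaw below 0.002 m/s); the robot touches nothing.
It fails at once if the jaw is pushed directly instead of by its wheel (contact force between any of the fingers, the arm and jaw above 3 N).
It fails at once if the wheel is pinched or pressed hard (over 50 N) (contact force between the fingers and thumbwheel above 50 N).
It fails at once if the spool, jar or screwdriver is lifted, carried or shoved more than 20 mm (distance of any of solder_spool, flux_jar, screwdriver from where it was at the start of the episode above 0.02 m).
It also fails if it takes over 64 s, if anything falls off the work surface, if the arm or the gripper's body presses on something with over 40 N, if the wrist force passes 120 N, or if a joint passes its speed limit or range.

## Working session

There is one attempt and no reset: what is moved stays moved. The work goes in short steps, Python scripts to look and compute and a tool call to move; the robot and the scene stay as the last step left them, time stands still between calls to the robot, and variables do not carry over. Pictures are saved under pics/ and viewed, and the job is handed in when it is done.

Besides the shell and the picture viewer there is one more tool, called after "Call:" as a command line: name --argument value ..., lists and objects as JSON in quotes. apply_moves: Moves the arm, as the interface text tells. Its arguments: {"type":"object","properties":{"deltas":{"type":"array","items":{"type":"array","items":{"type":"array","items":{"type":"number"}}}},"grip_force":{"type":"number"}},"required":["deltas"]}

```bash
mkdir -p pics; cat > h.py <<'E'
import numpy as np, cv2
from scipy.spatial.transform import Rotation as R
from workcell import robot
def cam(n,save=None):
    s=robot.sense(); c=robot.read_camera(n); c={**c}
    if n=='wrist':
        T=np.eye(4);T[:3,:3]=R.from_rotvec(s['tool_rot']).as_matrix();T[:3,3]=s['tcp_pos']
        c['extrinsics']=T@np.array(c['hand_eye'])
    if save: cv2.imwrite('pics/'+save,c['pixels'][:,:,::-1])
    return c
def unproj(c,uv,z):
    p=cv2.undistortPoints(np.array([[uv]],float),np.array(c['mtx']),np.array(c['dist']))[0,0]
    E=np.array(c['extrinsics']); d=E[:3,:3]@np.array([p[0],-p[1],-1]); o=E[:3,3]
    return o+d*(z-o[2])/d[2]
def proj(c,P):
    E=np.array(c['extrinsics']); q=(np.asarray(P,float).reshape(-1,3)-E[:3,3])@E[:3,:3]
    q=q*[1,-1,-1]
    return cv2.projectPoints(q,np.zeros(3),np.zeros(3),np.array(c['mtx']),np.array(c['dist']))[0][:,0]
E
python3 - <<'E'
from h import *
s=robot.sense();print(s, robot.nose_length)
print(R.from_rotvec(s['tool_rot']).as_matrix().round(3))
for n in['scene','side','wrist']:
    c=cam(n,n+'0.png');print(n,np.array(c['extrinsics']).round(3).tolist(),np.array(c['mtx']).round(0).tolist())
E
```

```text
{'time_s': 0.0, 'joint_pos': array([-1.47799783e+00,  3.42731979e-01,  1.52503485e+00,  2.40870323e-05,
        1.27538671e+00, -1.46010798e-01]), 'qd': array([ 0.00103253,  0.00071555, -0.00059128,  0.00011042, -0.00068365,
       -0.00018742]), 'effort': array([ 7.47076247e-04, -4.33679080e+01, -2.46015733e+01, -1.33058647e-04,
        7.86401506e-03,  1.63964756e-05]), 'tcp_pos': array([ 0.1241808 , -0.50980141,  0.30321484]), 'tool_rot': array([-0.25122845,  2.09627524, -2.09298477]), 'force': array([-0.60662096,  0.26168556, -0.03840424]), 'moment': array([0.01021828, 0.00622266, 0.00688353]), 'opening': 0.08553145292698165} 0.0726
[[-0.972 -0.     0.237]
 [-0.237  0.002 -0.972]
 [-0.    -1.    -0.002]]
scene [[-0.374, -0.758, 0.533, 1.02], [0.927, -0.302, 0.222, 0.249], [-0.007, 0.578, 0.816, 0.711], [0.0, 0.0, 0.0, 1.0]] [[422.0, 0.0, 312.0], [0.0, 422.0, 198.0], [0.0, 0.0, 1.0]]
side [[0.988, 0.13, -0.078, 0.558], [-0.151, 0.785, -0.601, -0.395], [-0.017, 0.606, 0.795, 0.677], [0.0, 0.0, 0.0, 1.0]] [[478.0, 0.0, 324.0], [0.0, 478.0, 193.0], [0.0, 0.0, 1.0]]
wrist [[0.237, 0.925, 0.298, 0.2], [-0.972, 0.226, 0.071, -0.491], [-0.002, -0.307, 0.952, 0.372], [0.0, 0.0, 0.0, 1.0]] [[287.0, 0.0, 327.0], [0.0, 287.0, 199.0], [0.0, 0.0, 1.0]]
```

View pics/scene0.png

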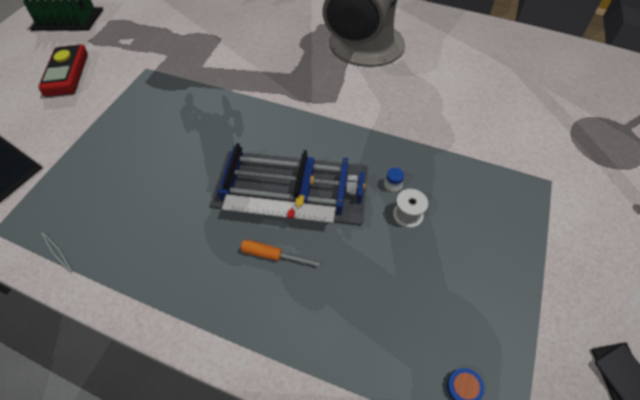

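View pics/side0.png

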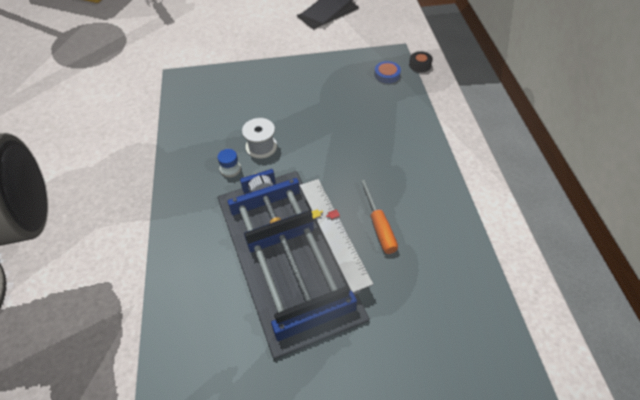

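```bash
python3 - <<'E'
import cv2
a=cv2.imread('pics/side0.png');cv2.imwrite('pics/side0z.png',cv2.resize(a[140:360,205:405],None,fx=2.7,fy=2.7,interpolation=cv2.INTER_CUBIC))
a=cv2.imread('pics/scene0.png');cv2.imwrite('pics/scene0z.png',cv2.resize(a[130:240,200:440],None,fx=3.3,fy=3.3,interpolation=cv2.INTER_CUBIC))
E
```

```text
(no output)
```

View pics/side0z.png

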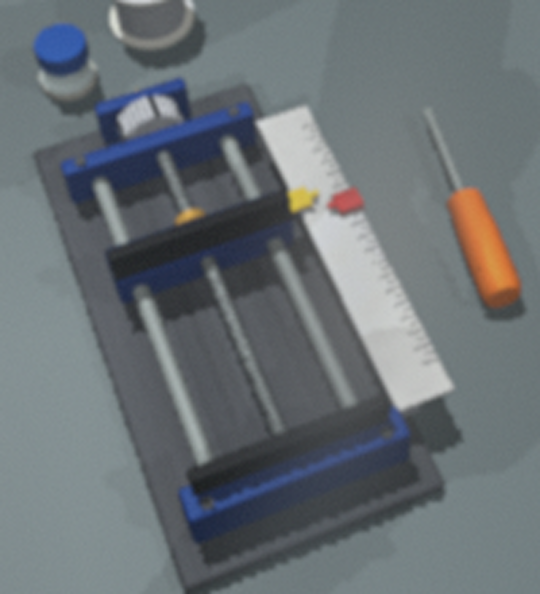

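View pics/scene0z.png

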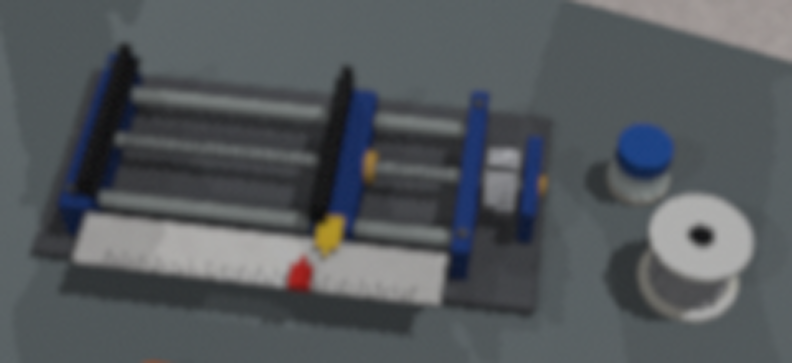

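```bash
python3 - <<'E'
from h import *
from scipy.optimize import least_squares
cs=cam('side');cc=cam('scene')
S=lambda u,v:(u/2.7+205,v/2.7+140); C=lambda u,v:(u/3.3+200,v/3.3+130)
# unknown: x,y,yaw, base top z, strip y0,y1
side={'b--':S(190,590),'b+-':S(440,488),'b-+':S(38,155),'b++':S(250,88),'s-+':S(257,120),'s++':S(308,106),'s+-':S(452,386),'s--':S(403,408)}
scene={'b++':C(533,308),'b-+':C(552,120),'b+-':C(34,250),'s-+':C(450,250),'s++':C(442,303),'s+-':C(72,262),'s--':C(85,212)}
def P(k,p):
    sx=1 if k[1]=='+' else -1; sy=1 if k[2]=='+' else -1
    if k[0]=='b': l=[.075*sx,.155*sy,p[3]]
    else: l=[.096 if sx>0 else .062,p[5] if sy>0 else p[4],.038]
    c,s=np.cos(p[2]),np.sin(p[2])
    return [p[0]+c*l[0]-s*l[1],p[1]+s*l[0]+c*l[1],l[2]]
def f(p,w=0):
    r=[]
    for c,d in((cs,side),(cc,scene)):
        q=proj(c,[P(k,p) for k in d])-np.array(list(d.values()))
        r.append(q)
    return np.concatenate(r).ravel()
r=least_squares(f,[.5,-.1,0,.01,-.11,.11],loss='soft_l1',x_scale=[.1,.1,.1,.01,.1,.1])
print(r.x.round(4)); print(f(r.x).reshape(-1,2).round(1).tolist())
p=r.x
def loc(w):
    c,s=np.cos(p[2]),np.sin(p[2]);d=w[:2]-p[:2];return np.array([c*d[0]+s*d[1],-s*d[0]+c*d[1]])*1000
for n,c,tip,mk,wt in(('side',cs,S(318,199),S(328,204),S(150,98)),('scene',cc,C(318,250),C(305,262),C(503,152))):
    print(n,'ptr',loc(unproj(c,tip,.043)).round(1),'mark',loc(unproj(c,mk,.043)).round(1),'wheel',loc(unproj(c,wt,.052)).round(1))
for n,c in(('side',cs),('scene',cc)):
    l=[[0,y,.052] for y in(.11,.12,.13)]
    print(n)
print('spool/jar',unproj(cc,C(700,235),.048).round(3),unproj(cs,(258,128),.048).round(3),unproj(cs,(228,158),.04).round(3),unproj(cc,C(645,150),.04).round(3))
E
```

```text
[ 0.5471  0.0041  0.2386  0.0037 -0.117   0.0994]
[[-1.7, 1.4], [2.4, -0.5], [-1.6, -0.4], [-0.7, -1.2], [-0.3, -0.7], [-0.7, -1.6], [1.0, -0.1], [-1.9, 0.0], [0.1, 2.0], [-0.3, 0.5], [-1.0, 1.3], [-1.4, 1.1], [-1.1, -0.1], [-0.4, -1.1], [0.3, -0.1]]
side ptr [73.2 23.2] mark [77.3 17.5] wheel [  3.1 130. ]
scene ptr [73.1 26.2] mark [82.4 20.2] wheel [ -6.8 126.1]
side
scene
spool/jar [0.523 0.251 0.048] [0.523 0.251 0.048] [0.464 0.193 0.04 ] [0.467 0.203 0.04 ]
```

View pics/wrist0.png

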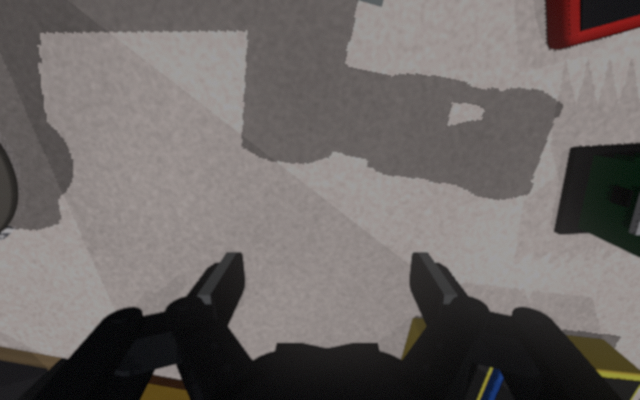

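Call:
apply_moves --deltas '[[[-0.318,0,-0.139,0,0],[-0.318,0,-0.139,0,0],[-0.318,0,-0.139,0,0],[-0.318,0,-0.139,0,0],[-0.318,0,-0.139,0,0],[-0.318,0,-0.139,0,0],[-0.53,0,-0.52,0,0],[-0.53,0,-0.52,0,0],[-0.53,0,-0.52,0,0],[-0.53,0,-0.52,0,0],[-0.53,0,-0.52,0,0],[-0.53,0,-0.52,0,0]]]' --grip_force 20

```text
time_s: 1.75
tcp_pos: [0.5002, 0.0637, 0.304]
tool_rot: [-0.251, 2.094, -2.095]
force: [1.6, -0.1, -0.6]
opening: 0.0002
```

Call:
apply_moves --deltas '[[[-0.02,0.04,-0.04,0,0],[-0.02,0.08,-0.04,0,0],[-0.02,0.08,-0.04,0,0],[-0.02,0.08,-0.04,0,0]]]'

```text
time_s: 2.25
tcp_pos: [0.5106, 0.1049, 0.2252]
tool_rot: [-0.249, 2.094, -2.095]
force: [0.2, 0.2, -0.1]
opening: 0.0001
```

```bash
python3 - <<'E'
from h import *
cam('wrist','w1.png');cam('side','side1.png');print(robot.sense()['tcp_pos'])
E
```

```text
[0.51083409 0.10470338 0.22577021]
```

View pics/w1.png

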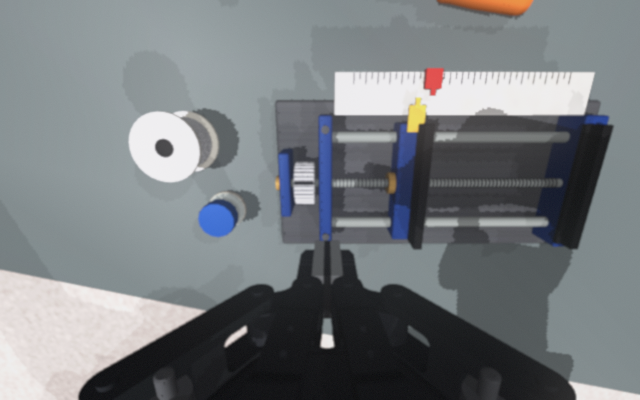

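```bash
python3 - <<'E'
from h import *
a=cv2.imread('pics/w1.png');cv2.imwrite('pics/w1z.png',cv2.resize(a[60:210,260:460],None,fx=4,fy=4,interpolation=cv2.INTER_CUBIC))
E
```

```text
(no output)
```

View pics/w1z.png

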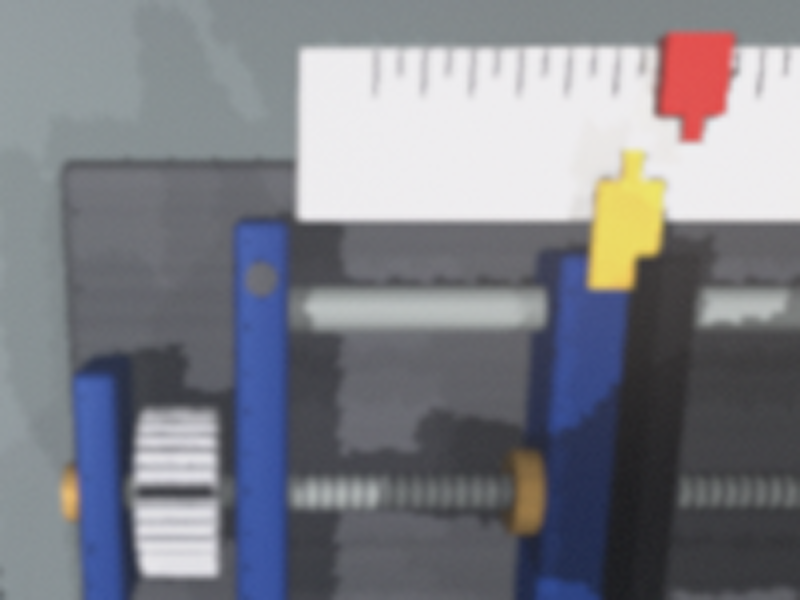

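```bash
python3 - <<'E'
from h import *
c=cam('wrist');s=robot.sense();M=R.from_rotvec(s['tool_rot']).as_matrix()
tl=lambda P:(M.T@(P-s['tcp_pos'])).round(4)
for n,uv,z in(('axle',(304,183),.032),('wheeltop',(304,183),.052),('spind2',(550,183),.032),('mark',(433,95),.043),('ptr',(418.5,98),.043),('stripL',(334.5,72),.038),('stripR',(593,72.5),.038),('jar',(217,218),.04),('spool',(164,148),.048)):
    P=unproj(c,uv,z);print(n,P.round(4),tl(P))
print(proj(c,s['tcp_pos']+M@np.array([0,.0726,0])))
E
```

```text
axle [0.5154 0.1286 0.032 ] [-0.0096  0.1937 -0.0222]
wheeltop [0.5208 0.1282 0.052 ] [-0.0148  0.1737 -0.0206]
spind2 [ 0.5705 -0.0984  0.032 ] [-0.0096  0.1938  0.2113]
mark [0.617  0.0405 0.043 ] [-0.0876  0.183   0.0873]
ptr [0.612  0.0514 0.043 ] [-0.0853  0.183   0.0755]
stripL [0.6153 0.1241 0.038 ] [-0.1056  0.188   0.0057]
stripR [ 0.6659 -0.0843  0.038 ] [-0.1057  0.1882  0.2202]
jar [0.4643 0.2019 0.04  ] [ 0.0228  0.1855 -0.1055]
spool [0.5217 0.2516 0.048 ] [-0.0447  0.1777 -0.1403]
[[327.94831316 254.86177088]]
```

Call:
apply_moves --deltas '[[[0,0.04,-0.021,0,0],[0,0.08,-0.021,0,0],[0,0.095,-0.021,0,0],[0,0.095,-0.021,0,0],[0,0.095,-0.021,0,0]]]'

```text
time_s: 3.02
tcp_pos: [0.506, 0.1255, 0.1305]
tool_rot: [-0.248, 2.093, -2.094]
force: [0.1, 0.9, 0.9]
opening: 0.0003
```

```bash
python3 - <<'E'
from h import *
cam('wrist','w2.png');cam('side','side2.png');cam('scene','scene2.png');print(robot.sense()['tcp_pos'],robot.sense()['force'])
a=cv2.imread('pics/side2.png')[120:280,200:400];b=cv2.imread('pics/scene2.png')[100:260,230:430];
cv2.imwrite('pics/m2.png',cv2.resize(np.hstack([a,b]),None,fx=2,fy=2,interpolation=cv2.INTER_CUBIC))
E
```

```text
[0.50564221 0.12562648 0.13013079] [-0.29622081 -0.46197979 -0.86621781]
```

View pics/w2.png

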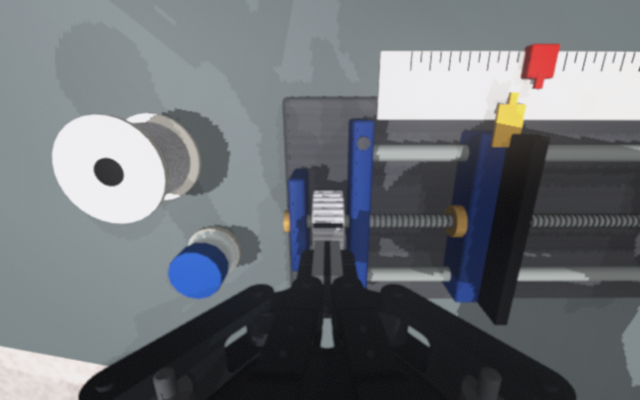

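View pics/m2.png

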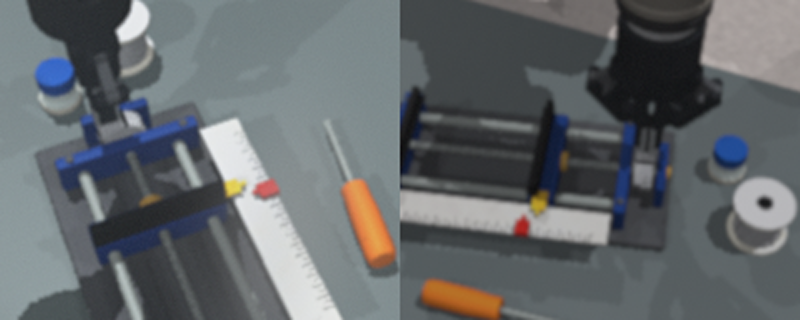

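Call:
apply_moves --deltas '[[[0,0.003,0,0,0],[0,0.0045,0,0,0],[0,0.0055,0,0,0],[0,0.0055,0,0,0]]]'

```text
time_s: 3.68
tcp_pos: [0.505, 0.1257, 0.124]
tool_rot: [-0.251, 2.094, -2.095]
force: [-2.5, -0.5, 6.2]
opening: 0.0001
```

Call:
apply_moves --deltas '[[[-0.002,0.0002,0,0,0],[-0.005,0.0002,0,0,0],[-0.008,0.0002,0,0,0],[-0.011,0.0002,0,0,0],[-0.011,0.0002,0,0,0]]]'

```text
time_s: 4.3
tcp_pos: [0.5166, 0.1285, 0.1243]
tool_rot: [-0.248, 2.093, -2.094]
force: [-0.7, 0.2, 8.2]
opening: -0.0001
```

```bash
python3 - <<'E'
from h import *
cam('wrist','w3.png');print(robot.sense()['tcp_pos'],robot.sense()['force'])
E
```

```text
[0.51653287 0.12846245 0.12429877] [ 0.04777644 -0.6845622   8.29492114]
```

View pics/w3.png

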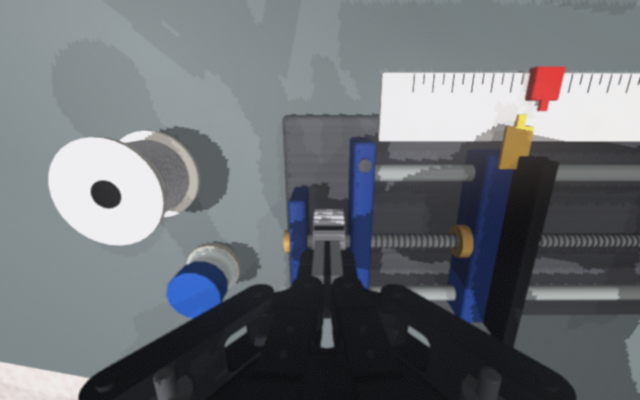

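Call:
apply_moves --deltas '[[[-0.003,0,0,0,0],[-0.006,0,0,0,0],[-0.008,0,0,0,0],[-0.008,0,0,0,0],[-0.008,-0.008,0,0,0],[-0.008,-0.008,0,0,0],[0.009,-0.008,0,0,0],[0.009,-0.008,0,0,0],[0.009,-0.008,0,0,0],[0.009,-0.003,0,0,0],[0.009,0,0,0,0],[0.009,0,0,0,0]]]'

```text
time_s: 5.85
tcp_pos: [0.5078, 0.1263, 0.1242]
tool_rot: [-0.249, 2.094, -2.094]
force: [-1.5, 0.6, 11.0]
opening: 0.0003
```

```bash
python3 - <<'E'
from h import *
cam('wrist','w4.png');print(robot.sense()['tcp_pos'],robot.sense()['force'])
E
```

```text
[0.50778958 0.12629638 0.12417369] [-0.97561857  0.5555955  10.72338806]
```

View pics/w4.png

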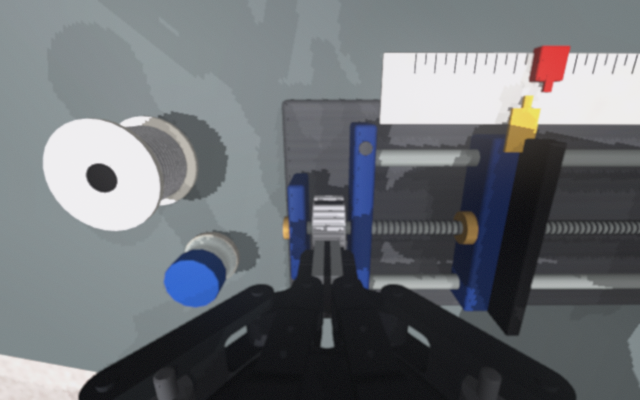

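Call:
apply_moves --deltas '[[[-0.003,-0.0002,0,0,0],[-0.007,-0.0002,0,0,0],[-0.011,-0.0002,0,0,0],[-0.015,-0.0002,0,0,0],[-0.018,-0.0002,0,0,0],[-0.018,-0.0002,0,0,0],[-0.018,-0.008,0,0,0],[-0.018,-0.008,0,0,0],[0,-0.008,0,0,0],[0,-0.008,0,0,0],[0,-0.003,0,0,0],[0,-0.0002,0,0,0]]]'

```text
time_s: 7.4
tcp_pos: [0.5077, 0.1262, 0.1237]
tool_rot: [-0.25, 2.094, -2.094]
force: [-4.6, -0.1, 23.3]
opening: 0.0004
```

Call:
apply_moves --deltas '[[[0,0,0,0,0],[-0.003,0,0,0,0],[-0.007,0,0,0,0],[-0.011,0,0,0,0],[-0.015,0,0,0,0],[-0.018,0,0,0,0],[-0.018,0,0,0,0],[-0.018,-0.008,0,0,0],[-0.018,-0.008,0,0,0],[0,-0.008,0,0,0],[0,-0.008,0,0,0],[0,-0.004,0,0,0]]]'

```text
time_s: 8.9
tcp_pos: [0.5077, 0.1262, 0.1275]
tool_rot: [-0.25, 2.094, -2.094]
force: [-0.4, -0.2, -0.2]
opening: -0.0
```

```bash
python3 - <<'E'
from h import *
cam('wrist','w5.png');print(robot.sense()['tcp_pos'],robot.sense()['force'])
a=cv2.imread('pics/w5.png');cv2.imwrite('pics/w5z.png',cv2.resize(a[30:150,480:640],None,fx=5,fy=5,interpolation=cv2.INTER_CUBIC))
E
```

```text
[0.50739133 0.12618837 0.12684368] [ 0.49944724 -0.3480537  -0.31891494]
```

View pics/w5z.png

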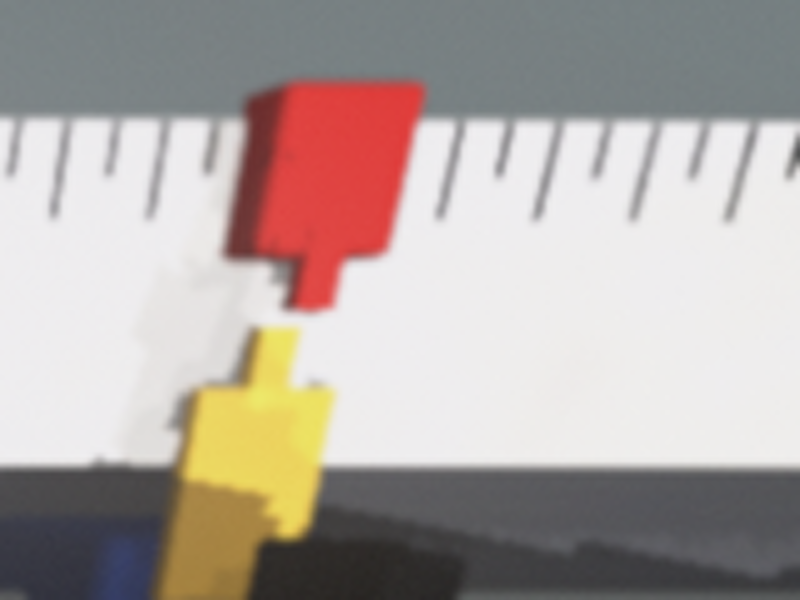

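```bash
cat > d.py <<'E'
from h import *
def diff(c,p,m):
    s=robot.sense();M=R.from_rotvec(s['tool_rot']).as_matrix()
    a=unproj(c,p,.043);b=unproj(c,m,.043);print('remaining mm (x,y_down,z)',((M.T@(b-a))*1000).round(2))
E
python3 - <<'E'
from d import *
c=cam('wrist'); diff(c,(480+278/5,30+328/5),(480+317/5,30+309/5))
E
```

```text
remaining mm (x,y_down,z) [-1.81 -0.    3.54]
```

Call:
apply_moves --deltas '[[[0,0.0015,0,0,0],[0,0.0025,0,0,0],[0,0.003,0,0,0],[0,0.003,0,0,0],[-0.003,0.003,0,0,0],[-0.006,0.003,0,0,0],[-0.009,0.003,0,0,0],[-0.012,0.003,0,0,0],[-0.015,0.003,0,0,0],[-0.018,0.003,0,0,0],[-0.018,0.003,0,0,0]]]'

```text
time_s: 10.38
tcp_pos: [0.5249, 0.1305, 0.1244]
tool_rot: [-0.25, 2.094, -2.094]
force: [1.0, 0.5, 1.6]
opening: 0.0003
```

Call:
apply_moves --deltas '[[[0,-0.008,0,0,0],[0,-0.008,0,0,0],[0.014,-0.008,0,0,0],[0.014,-0.008,0,0,0],[0.014,-0.004,0,0,0],[0.014,-0.004,0,0,0]]]'

```text
time_s: 11.12
tcp_pos: [0.511, 0.1271, 0.128]
tool_rot: [-0.252, 2.095, -2.095]
force: [0.0, 0.1, -0.4]
opening: 0.0002
```

```bash
python3 - <<'E'
from h import *
cam('wrist','w6.png');print(robot.sense()['tcp_pos'],robot.sense()['force'])
a=cv2.imread('pics/w6.png');cv2.imwrite('pics/w6z.png',cv2.resize(a[30:150,480:640],None,fx=5,fy=5,interpolation=cv2.INTER_CUBIC))
E
```

```text
[0.51100947 0.12712032 0.12809859] [-0.64755639 -0.17147831 -0.59281963]
```

View pics/w6z.png

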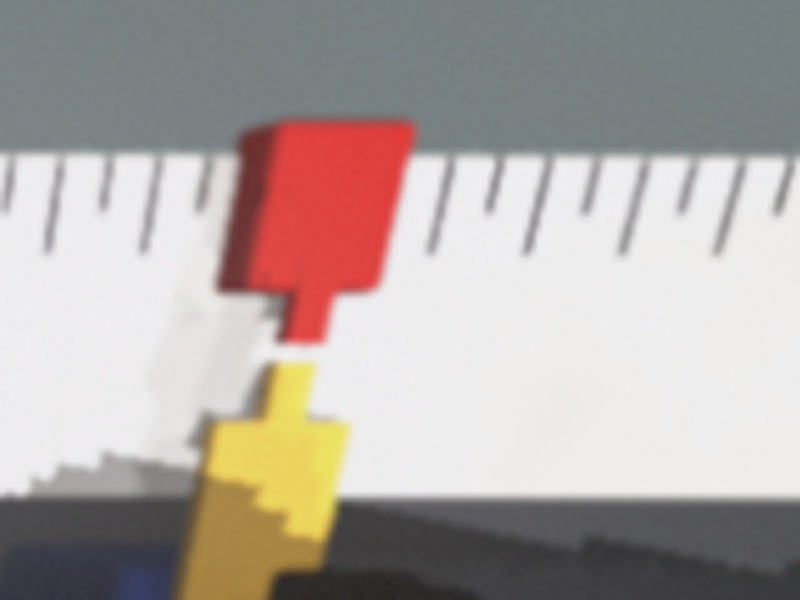

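```bash
python3 - <<'E'
from d import *
c=cam('wrist'); diff(c,(480+294/5,30+364/5),(480+307/5,30+341/5))
E
```

```text
remaining mm (x,y_down,z) [-2.22 -0.    0.83]
```

Call:
apply_moves --deltas '[[[0,0.002,0,0,0],[0,0.0032,0,0,0],[0,0.004,0,0,0],[0,0.0043,0,0,0],[-0.002,0.0043,0,0,0],[-0.004,0.0043,0,0,0],[-0.006,0.0043,0,0,0],[-0.006,0.0043,0,0,0]]]'

```text
time_s: 12.22
tcp_pos: [0.5171, 0.1286, 0.1244]
tool_rot: [-0.25, 2.094, -2.094]
force: [-0.9, 0.5, 4.4]
opening: 0.0001
```

Call:
apply_moves --deltas '[[[0,-0.02,0,0,0],[0,-0.06,0,0,0],[0.02,-0.1,0,0,0],[0.02,-0.1,0.04,0,0],[0.02,-0.1,0.06,0,0],[0.02,-0.1,0.06,0,0]]]'

```text
time_s: 12.98
tcp_pos: [0.5117, 0.0644, 0.2239]
tool_rot: [-0.249, 2.096, -2.096]
force: [-0.7, 1.2, 0.6]
opening: 0.0001
```

```bash
python3 - <<'E'
from h import *
cam('wrist','w7.png');print(robot.sense()['tcp_pos'],robot.sense()['force'])
E
```

```text
[0.51140283 0.06518794 0.22377166] [ 1.34502491  1.04010682 -0.03258074]
```

View pics/w7.png

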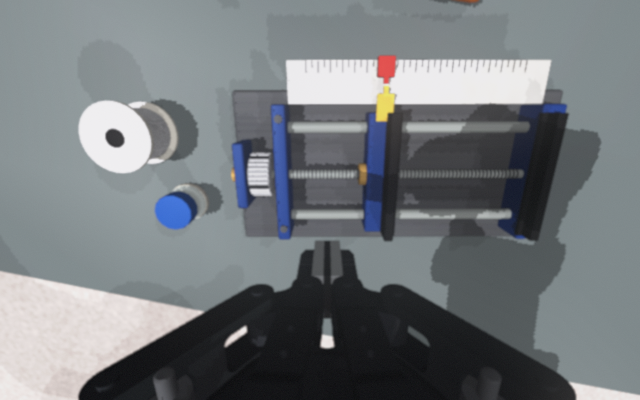

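```bash
python3 - <<'E'
from h import *
a=cv2.imread('pics/w7.png');cv2.imwrite('pics/w7z.png',cv2.resize(a[45:125,340:440],None,fx=7,fy=7,interpolation=cv2.INTER_CUBIC))
E
```

```text
(no output)
```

View pics/w7z.png

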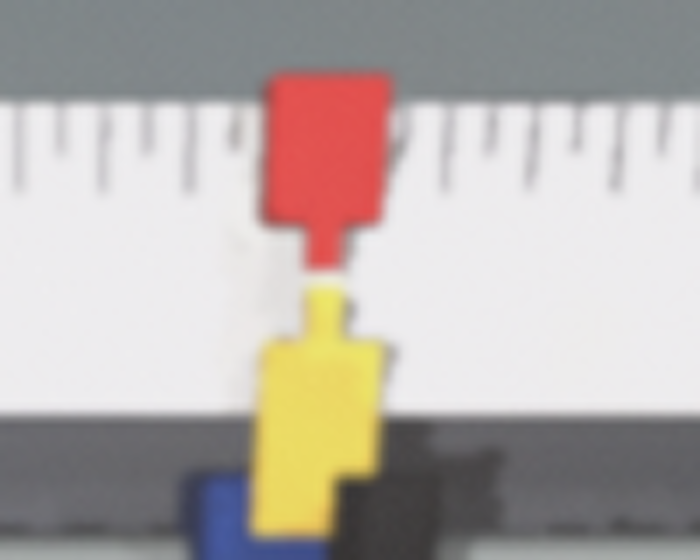

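The red nib is at (323, 268) in the zoom and the yellow tip at (325, 288), so they are level to within about 0.3 mm. I'll hand the job in.

```bash
python3 - <<'E'
from h import *
cam('side','side7.png');s=robot.sense();print(s['time_s'],abs(s['qd']).max(),s['force']);print(robot.sign_off())
E
```

```text
13.075 0.014755657423595454 [0.49867112 0.10912701 0.16024341]
the job is handed in; nothing more can be done
None
```

I rolled the wheel with the closed fingertips until the pointer stood level with the red marker. It took four strokes of about 18 to 20 mm and a last one of 6 mm. I then lifted the hand clear and handed the job in at about 13 s.

- **Pointer:** the last wrist picture shows the yellow tip within about 0.3 mm of the marker tip along the scale, from about 11.8 mm at the start. This rests on that one view. I saved a side picture at the end but did not look at it.
- **Forces:** readings on the wheel were mostly 2 to 11 N, with one landing at 23 N. That is above the 3 to 15 N suggested for a light press but below the 50 N limit. I only read forces at the end of each move, so brief peaks in between are not known.
- **Rest of the scene:** the hand never came near the jaw, and it never touched the spool, jar or screwdriver. The spool and jar look in place in the last picture. The screwdriver was barely in view there.
- **At hand-in:** the fingertips were about 150 mm above the bench, and the force reading was near zero.

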